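Calibrate the guitar maker's bench scale with the weights and a pin punch

TASK

Calibrate the bench scale: stand the two large 500 g weights upright and side by side on its pan, in a neat row parallel to the scale's front along the middle of the pan, one to the left and one to the right of its centre with no more than a finger's width between them; set them down, do not drop them, and let go. Then take the pin punch out of the tool block, reach its pin down the calibration hole in the scale's front deck and press the recessed button fully down. Finish while still gripping the punch and holding the button down with it, and leave the smaller weights, the other tools and everything else where they are.

Things in the scene. Friction and masses are not known exactly. Their poses are not given: they have to be found in the camera images.
- scale: low grey bench scale, 266 x 214 mm, fixed on the bench. Origin: centre of its underside on the bench. Its x axis points from its front deck (the side near the robot, with display, keys, round flush spirit level and calibration hole) to its back, y to its left, z up. The front deck is level, 50 mm above the bench, the front 88 mm of the scale; behind it the pan
- pan_centre (a point): centre of the top face of the scale's flat rimless steel pan: 170 mm along the scale's x, 200 mm along its y, top 65 mm above the bench; same axes as the scale, so a row along y is parallel to the front
- cal_hole (a point): centre of the mouth of the calibration hole, level with the front deck 50 mm above the bench, on the scale's left (+y) front: a round upright hole 14 mm across with a thin steel ring round it. The top of the button inside lies 12 mm below the mouth. (The glass disc on the right is only the spirit level.)
- cal_button (a joint): travel of the recessed calibration button, 11.6 mm across, straight down: 0 = released, 0.005 m = fully down. Springs back; needs about 2 N to start and 5 N when fully down, then a rigid stop
- weight_500a: polished steel knob weight: plain cylinder 38 mm across and 50 mm high with a small neck and a knob 23 mm across on top, 66 mm high over all, 500 g. Stands on the cork mat in one of four places about 82 mm apart, two by two. Origin: centre of its underside; z up its axis. One of the two largest weights, which are alike
- weight_500b: polished steel knob weight: plain cylinder 38 mm across and 50 mm high with a small neck and a knob 23 mm across on top, 66 mm high over all, 500 g. Stands on the cork mat in one of four places about 82 mm apart, two by two. Origin: centre of its underside; z up its axis. The other of the two largest
- weight_200: polished steel knob weight: plain cylinder 28 mm across and 36 mm high with a small neck and a knob 17 mm across on top, 49 mm high over all, 200 g. Stands on the cork mat in one of four places about 82 mm apart, two by two. Origin: centre of its underside; z up its axis. Bystander.
- weight_100: polished steel knob weight: plain cylinder 22 mm across and 29 mm high with a small neck and a knob 13 mm across on top, 40 mm high over all, 100 g. Stands on the cork mat in one of four places about 82 mm apart, two by two. Origin: centre of its underside; z up its axis. Bystander.
- pin_punch: pin punch, all steel, about 75 g: a straight round body 12 mm across and 85 mm long with a flat end and dark rings, and below it a blunt pin 5 mm across and 40 mm long. Stands upright in the tool block, pin hidden in the hole, shoulder resting on the block's top. Origin: the free end (tip) of the pin; z runs up to the body, which spans 40 to 125 mm from the tip
- tool_block: fixed wooden block 62 x 166 x 45 mm high with a row of three upright 7 mm holes along its y axis, 55 mm apart, one tool standing in each, in any order. Origin: centre of its underside. It stands to one side of the scale, the weights' cork mat (165 mm square, 6 mm thick, fixed) to the other; which is on which side varies
- bradawl: bradawl with a pear-shaped wooden handle up to 29 mm across, its pointed blade down in a hole of the tool block; handle top 64 mm above the block. Origin: 40 mm below the block's top on its axis. Bystander.
- file: needle file with a slim waisted wooden handle 21 mm across, blade down in a hole of the tool block; handle top 96 mm above the block. Origin: 40 mm below the block's top on its axis. Bystander.
- glue_bottle: small white glue bottle, 50 mm across, 101 mm high with its nozzle. Origin: centre of its underside. Bystander.
- spray_can: spray can, 66 mm across, 185 mm high. Origin: centre of its underside. Bystander.
- sanding_bar: levelling bar lying on the bench, 150 x 46 x 32 mm, wood with a metal face. Origin: centre of its underside, length along x. Bystander.
- palette_knife: palette knife lying flat on the bench at the left, 207 mm long along its x, 10 mm high. Origin: on the bench near its middle. Bystander.
Not all that is in view belongs to the job. What is shaped like the weight_500b but red is not meant. Leave any red look-alike of the weight_500a alone.

How it is judged (in metres and radians):
On the way, in this order (a step that is already met when the one before it is completed fails the run):
1. both 500 g weights stand in a row across the middle of the pan, let go (((y of weight_500a in the frame of pan_centre between 0.006 and 0.045 m and y of weight_500b in the frame of pan_centre between -0.045 and -0.006 m) or (y of weight_500a in the frame of pan_centre between -0.045 and -0.006 m and y of weight_500b in the frame of pan_centre between 0.006 and 0.045 m)) and horizontal distance between weight_500a and weight_500b below 0.062 m and x of weight_500a in the frame of pan_centre between -0.015 and 0.015 m and z of weight_500a in the frame of pan_centre between -0.006 and 0.006 m and angle between each of weight_500a, weight_500b's own z axis and vertical below 0.1 rad and contact force between the fingers and weight_500a below 0.2 N and linear speed of each of weight_500a, weight_500b below 0.03 m/s and x of weight_500b in the frame of pan_centre between -0.015 and 0.015 m and z of weight_500b in the frame of pan_centre between -0.006 and 0.006 m and contact force between the fingers and weight_500b below 0.2 N), for 0.3 s.
2. the gripped punch holds the recessed button down (value of joint cal_button above 0.004 m and contact force between pin_punch and scale above 2 N and z of pin_punch in the frame of cal_hole below -0.012 m and horizontal distance between pin_punch and cal_hole below 0.008 m and contact force between the fingers and pin_punch above 1 N), for 0.3 s.
At the end, for the whole second after the job is handed in: Both 500 g weights stand still and released on the pan, within 15 mm of its cross line, one 6 to 45 mm left and one 6 to 45 mm right of centre, axes under 62 mm apart. The gripped punch holds the button at least 4 of 5 mm down with over 2 N, its tip 12 mm or more inside the hole (all of step 1 and all of step 2); the arm keeps its last pose, push and grip.
It fails at once if a 500 g weight is dropped or thrown (moves faster than 0.5 m/s while not held) ((contact force between the fingers and weight_500a below 0.1 N and linear speed of weight_500a above 0.5 m/s) or (contact force between the fingers and weight_500b below 0.1 N and linear speed of weight_500b above 0.5 m/s)).
It fails at once if a smaller weight is moved more than 30 mm (distance of any of weight_200, weight_100 from where it was at the start of the episode above 0.03 m).
It fails at once if another tool in the block is moved more than 30 mm (distance of any of bradawl, file from where it was at the start of the episode above 0.03 m).
It fails at once if the glue bottle, spray can, sanding bar or palette knife is moved more than 30 mm (distance of any of glue_bottle, spray_can, sanding_bar, palette_knife from where it was at the start of the episode above 0.03 m).
It also fails if it takes over 70 s, if anything falls off the work surface, if the arm or the gripper's body presses on something with over 40 N, if the wrist force passes 120 N, or if a joint passes its speed limit or range.

ROBOT

A 6-joint arm with a two-finger parallel gripper is mounted at the origin on the work surface. World frame = base frame: x ahead of the robot, y to its left, z up, the work surface at z = 0. Lengths are in mm, angles in rad, forces in N, time in s.
With the tool pointing down it reaches from about 275 to 1000 mm from the base axis. Payload 8.4 kg.
Tool frame: the origin (TCP) lies midway between the tips of the shut fingers; the grasp point (between the pads) lies 19 mm behind it; z points along the fingers, x is the direction in which the jaws open and shut, and the axes are right-handed (so a half turn about z gives the same grasp; the last joint's range is limited). The gripper opens to 85 mm and grips with 20 to 120 N. Pads are 22 mm wide; open, the fingers measure 114 mm over their backs; the gripper's body (76 mm by 85 mm) begins 54 mm behind the grasp point. The pads swing forward as they close: fully open they stand 13 mm farther back than shut.
Start: joints at [1.301, 0.353, 1.633, -0, 1.155, -0.002], TCP at [165.38, 602.725, 231.281] pointing down, gripper open.
Joint ranges: [-2.63, 2.63], [-0.92, 2.1], [0.06, 2.66], [-1.3, 4.44], [0, 2.69], [-3.02, 3.02]. Speed limits (rad/s): [2.22, 2.22, 2.79, 3.14, 3.14, 3.14].

INTERFACE

Orientations are given as [roll, pitch, yaw] about the fixed x, y, z axes, in that order (R = Rz(yaw) Ry(pitch) Rx(roll)).
In Python, from rig import sense, grab_frame, camera_model, job gives the robot as it stands.
- The arm moves only by the tool arm_command, never from a script. Its argument "plan" is a list of rows, each an object with "translation": the shift along the tool's x, y, z in cm, a list of three; "twist": the turn about the tool's z in rad; "gripper": the opening, from 0 (shut) to 1 (fully open). A call has exactly 5 rows; each row is the pose to reach, as a shift and turn from the pose measured when the call began, along the tool's axes at that moment; what a row does not reach only later rows make up. A row lasts 1/12 s, in which the tool goes at most 41.7 mm and 7.16 degrees, less where a joint would pass 70% of its speed; a pose out of reach is approached as far as the arm can. A call with a gripper value outside its range is refused whole. The fingers move at their own pace and stop on an object; "squeeze" is the grip in N (left out, the last holds). Time passes only in rows, so rows that repeat a pose let the fingers close, or fill a call up. It gives the time, the measured TCP pose, the force and the opening at its end, in the units of the state.
- sense(): the state, without advancing time (a new reading comes with each control period).
- grab_frame(name): name is "side" or "top"; returns the picture (420x560x3 uint8, blue, green, red); there is no depth.
- camera_model(name): a dict with "fx", "fy", "cx", "cy" (pixels), "pose" (4x4, takes a point from camera to world coordinates). Camera axes: x right, y down, z forward; pixel columns grow to the right and rows downward; lengths in mm; the calibration is good to about 2 mm. A picture is of the moment at which its call begins. camera_model takes no time and is no camera call.
- job.sign_off(): hands the job in, once; it reports no verdict.
The state is a dict: "clock": time; "qpos": joint angles; "qvel": joint speeds; "joint_efforts": joint torques, N m; "eef_pos": TCP position; "tcp_rot": TCP orientation; "contact_force": force on the tool from outside, world axes, zero at the start; "wrist_torque": the same for the moment, N m; "opening": opening from 0.0 (shut) to 1.0 (fully open).
Only numpy, scipy, OpenCV 4.12 (cv2) and the standard library are available. Lean on these libraries where they do the work, as an engineer would, in place of code of your own. Each camera call takes 0.05 s, during which the arm holds its last target.

## Working session

There is one attempt and no reset: what is moved stays moved. The work goes in short steps, Python scripts to look and compute and a tool call to move; the robot and the scene stay as the last step left them, time stands still between calls to the robot, and variables do not carry over. Pictures are saved under pics/ and viewed, and the job is handed in when it is done.

Besides the shell and the picture viewer there is one more tool, called after "Request:" by a JSON object that holds its "op" and its "data". arm_command: Moves the arm, as the interface text tells. Its arguments: {"type":"object","properties":{"plan":{"type":"array","items":{"type":"object","properties":{"translation":{"type":"array","items":{"type":"number"}},"twist":{"type":"number"},"gripper":{"type":"number"}}}},"squeeze":{"type":"number"}},"required":["plan"]}

```bash
ls; mkdir -p pics
python3 - <<'E'
from rig import sense,grab_frame,camera_model
import cv2,json
s=sense();print(s)
for n in("side","top"):
    m=camera_model(n);print(n,m)
    cv2.imwrite(f"pics/{n}0.png",grab_frame(n))
E
```

```text
pics
{'clock': 0.0, 'qpos': array([ 1.30064135e+00,  3.53640673e-01,  1.63412474e+00, -2.89382133e-05,
        1.15518698e+00, -2.41234804e-03]), 'qvel': array([ 0.00172571, -0.00071218, -0.00253988, -0.00023268, -0.00068008,
        0.00087058]), 'joint_efforts': array([-3.36449353e-03, -6.05265999e+01, -3.42053461e+01, -3.33447197e-04,
        9.51731927e-03,  3.37526679e-06]), 'eef_pos': array([165.23889185, 602.27836876, 230.57036173]), 'tcp_rot': array([3.14156948e+00, 1.35980248e-03, 1.30306539e+00]), 'contact_force': array([-0.04225962,  0.4914666 , -0.17013065]), 'wrist_torque': array([ 0.00385323,  0.03361868, -0.00785534]), 'opening': 0.9978372022466584}
side {'fx': 386.88870242270247, 'fy': 386.88870242270247, 'cx': 281.9356315802953, 'cy': 208.16965760661563, 'pose': array([[-7.01110323e-01, -3.54236341e-01,  6.18838371e-01,
        -8.61016805e+01],
       [-7.12813422e-01,  3.70673317e-01, -5.95397613e-01,
         6.13771237e+02],
       [-1.84753995e-02, -8.58555710e-01, -5.12387307e-01,
         5.89174862e+02],
       [ 0.00000000e+00,  0.00000000e+00,  0.00000000e+00,
         1.00000000e+00]])}
top {'fx': 543.4107023917977, 'fy': 543.4107023917977, 'cx': 287.1212603492858, 'cy': 207.54588116487977, 'pose': array([[-2.51889913e-02, -9.91122680e-01,  1.30542514e-01,
         3.42727215e+02],
       [-9.99594821e-01,  2.67026160e-02,  9.85719515e-03,
         3.43480093e+00],
       [-1.32555163e-02, -1.30241328e-01, -9.91393710e-01,
         1.60947688e+03],
       [ 0.00000000e+00,  0.00000000e+00,  0.00000000e+00,
         1.00000000e+00]])}
```

View pics/side0.png

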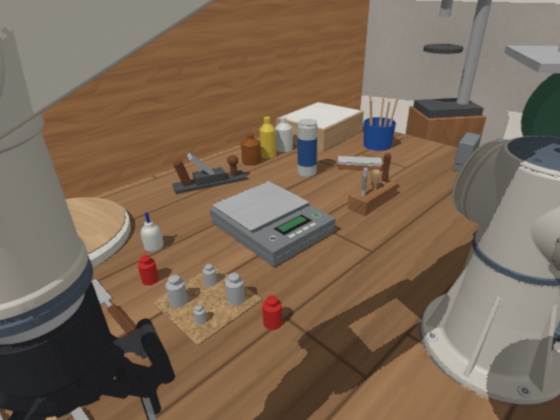

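View pics/top0.png

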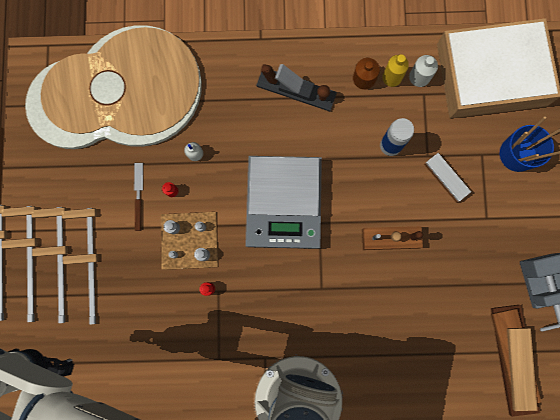

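Run:
```python
import cv2
t=cv2.imread("pics/top0.png");s=cv2.imread("pics/side0.png")
def c(im,x,y,w,h,k,n): cv2.imwrite(n,cv2.resize(im[y:y+h,x:x+w],None,fx=k,fy=k,interpolation=cv2.INTER_CUBIC))
c(t,155,150,175,150,4.5,"pics/t1.png")
c(t,350,215,90,45,8,"pics/t2.png")
c(s,130,240,170,100,4.5,"pics/s1.png")
c(s,205,140,200,120,4,"pics/s2.png")
```

```text
(no output)
```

View pics/t1.png

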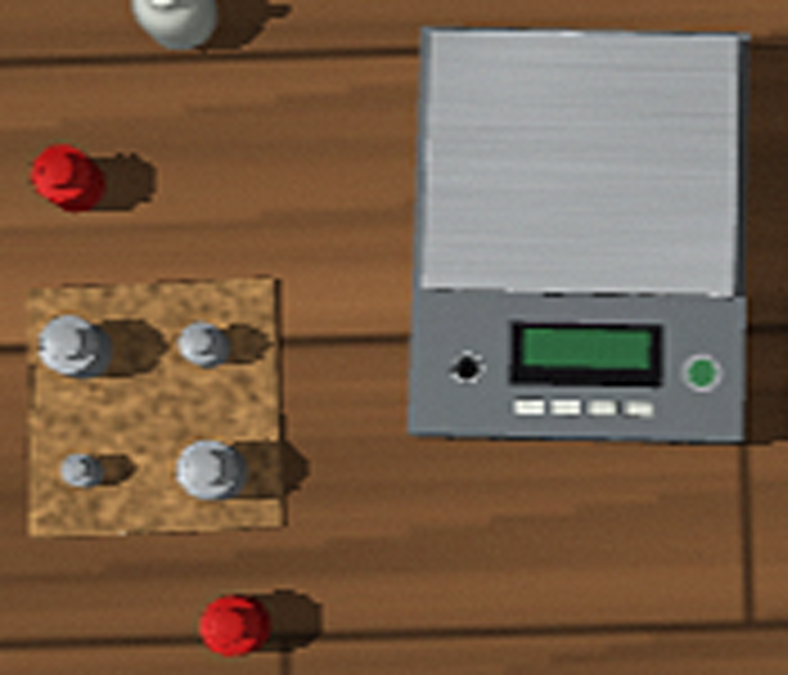

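View pics/t2.png

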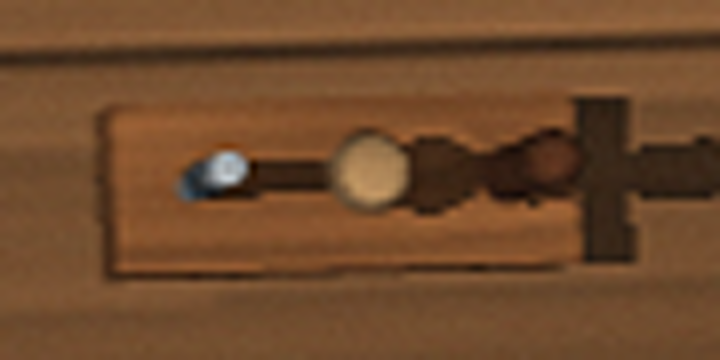

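View pics/s1.png

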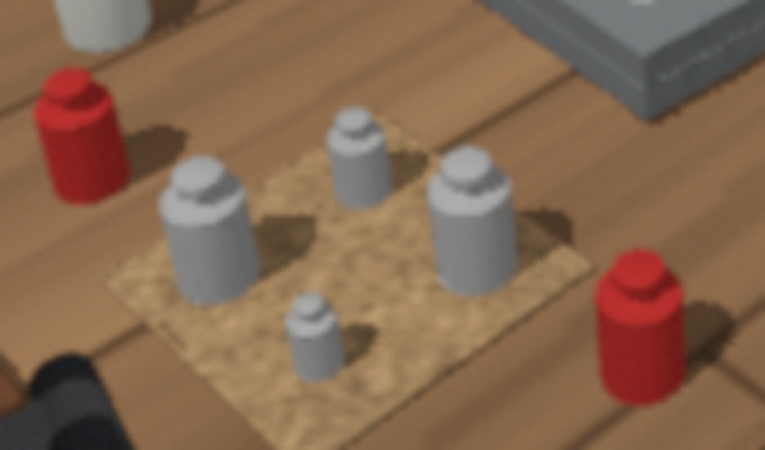

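View pics/s2.png

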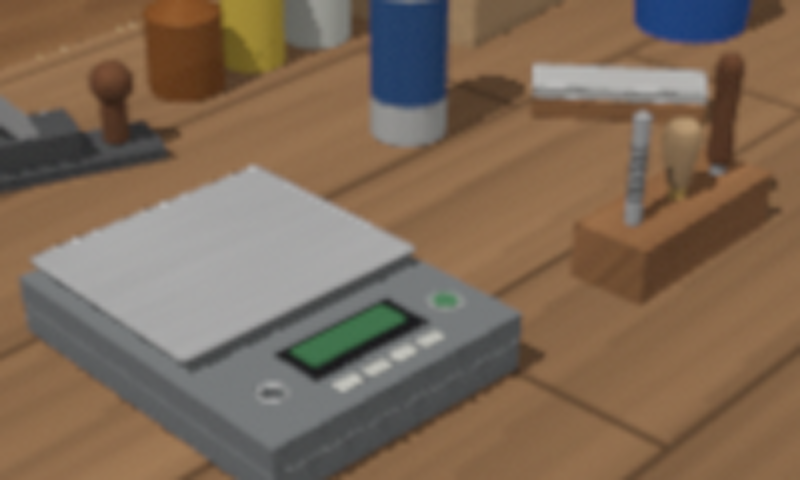

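```bash
cat > h.py <<'E'
import numpy as np
from rig import camera_model
def ray(n,uv):
    m=camera_model(n);P=np.array(m["pose"])
    d=P[:3,:3]@np.array([(uv[0]-m["cx"])/m["fx"],(uv[1]-m["cy"])/m["fy"],1]);return P[:3,3],d/np.linalg.norm(d)
def atz(n,uv,z):
    o,d=ray(n,uv);return (o+d*(z-o[2])/d[2])
def tri(a,b):
    o1,d1=ray("top",a);o2,d2=ray("side",b)
    s=np.linalg.lstsq(np.c_[d1,-d2],o2-o1,rcond=None)[0]
    p,q=o1+s[0]*d1,o2+s[1]*d2
    return (p+q)/2,np.linalg.norm(p-q)
def proj(n,p):
    m=camera_model(n);P=np.array(m["pose"]);c=(np.atleast_2d(p)-P[:3,3])@P[:3,:3]
    return np.c_[c[:,0]/c[:,2]*m["fx"]+m["cx"],c[:,1]/c[:,2]*m["fy"]+m["cy"]]
E
python3 - <<'E'
from h import *
np.set_printoptions(precision=1,suppress=True)
T=lambda x,y:(x/4.5+155,y/4.5+150)
S1=lambda x,y:(x/4.5+130,y/4.5+240)
S2=lambda x,y:(x/4+205,y/4+140)
for nm,t,s,z in [("A",T(72,343),S1(200,170),72),("B",T(210,468),S1(467,160),72),
 ("hole",T(467,367),S2(271,392),50),("BL",T(424,29),S2(255,167),65),("BR",T(745,36),S2(413,247),65),("p1",T(737,296),None,65),("p2",T(422,288),S2(190,360),65),
 ("BL?",T(424,29),S2(33,263),65),("BR",T(745,36),S2(255,167),65),("FR",T(737,296),S2(413,247),65),("deckFL",T(408,434),S2(272,455),50),("deckFR",T(745,440),S2(520,318),50),
 ("punch",(378.6,235.6),(365.5,169.3),130),("level",T(702,372),S2(446,300),50)]:
    print(nm,atz("top",t,z),s and atz("side",s,z), s and tri(t,s))
E
```

```text
A [500.4 350.8  72. ] [500.  355.3  72. ] (array([501.7, 352.9,  69.3]), np.float64(3.331877886573756))
B [419.2 263.7  72. ] [419.1 267.1  72. ] (array([420.2, 265. ,  69.9]), np.float64(2.4913577898234203))
hole [480.6 102.3  50. ] [481.1 100.9  50. ] (array([480.3, 102. ,  51. ]), np.float64(0.5536098162468178))
BL [698.8 125.1  65. ] [685.4 -76.2  65. ] (array([622.7,  71.1, 157.7]), np.float64(140.28745709668067))
BR [688.3 -81.8  65. ] [519.6 -68.5  65. ] (array([ 649.9, -121.9,    4.4]), np.float64(125.899118279063))
p1 [519.9 -71.1  65. ] None None
p2 [530.4 129.1  65. ] [525.  126.3  65. ] (array([528.5, 127.1,  64.1]), np.float64(5.71053945320082))
BL? [698.8 125.1  65. ] [689.7 123.5  65. ] (array([697.2, 122.7,  62. ]), np.float64(6.842062751565654))
BR [688.3 -81.8  65. ] [685.4 -76.2  65. ] (array([689.8, -81.3,  61.5]), np.float64(1.8484187894605193))
FR [519.9 -71.1  65. ] [519.6 -68.5  65. ] (array([520.6, -70.7,  63.6]), np.float64(1.3590255563273088))
deckFL [438.7 140.7  50. ] [435.7 143.1  50. ] (array([438.6, 140.8,  47.2]), np.float64(0.6248343694608489))
deckFR [429.3 -73.9  50. ] [425.4 -67.4  50. ] (array([429.8, -73.9,  45. ]), np.float64(0.6577063645175752))
punch [ 453.8 -228.8  130. ] [ 450.9 -226.   130. ] (array([ 453.6, -229.4,  128. ]), np.float64(0.9279356756629541))
level [473.4 -47.9  50. ] [474.2 -51.1  50. ] (array([472.7, -48.2,  52. ]), np.float64(1.3440649920584502))
```

```bash
cat >> h.py <<'E'
from rig import sense
from scipy.spatial.transform import Rotation as Ro
def go(x,y,z,yaw):
    s=sense();R=Ro.from_euler("xyz",s["tcp_rot"])
    d=R.inv().apply(np.array([x,y,z])-s["eef_pos"])/10
    yw=s["tcp_rot"][2]
    tw=-(yaw-yw)
    print("t %.2f pos %s rot %s F %s op %.3f"%(s["clock"],s["eef_pos"].round(1),s["tcp_rot"].round(3),s["contact_force"].round(1),s["opening"]))
    print("q",s["qpos"].round(2),"delta cm",d.round(2),"twist %.3f"%tw)
E
python3 -c "
from h import *
go(501,352,180,-.047)"
```

```text
t 0.10 pos [165.2 602.3 230.6] rot [-3.142e+00  1.000e-03  1.303e+00] F [ 0.6  0.3 -0.5] op 1.000
q [ 1.3   0.35  1.63  0.    1.16 -0.  ] delta cm [-15.25  39.     5.08] twist 1.350
```

Request:
{"op": "arm_command", "data": {"plan": [{"translation": [-1.5,3.9,0],"twist": 0.12,"gripper": 1},{"translation": [-3,7.8,0.4],"twist": 0.24,"gripper": 1},{"translation": [-4.5,11.7,0.8],"twist": 0.36,"gripper": 1},{"translation": [-6,15.6,1.2],"twist": 0.48,"gripper": 1},{"translation": [-7.5,19.5,1.6],"twist": 0.6,"gripper": 1}], "squeeze": 50}}

```text
clock: 0.52
eef_pos: [333.3, 477.8, 214.5]
tcp_rot: [3.141, 0.001, 0.698]
contact_force: [-0.1, 0.5, 0.4]
opening: 1.004
```

```bash
python3 -c "
from h import *
go(501,352,160,-.047)"
```

```text
t 0.52 pos [333.3 477.8 214.5] rot [3.141e+00 1.000e-03 6.980e-01] F [-0.1  0.5  0.4] op 1.004
q [ 0.96  0.31  1.74 -0.    1.1   0.26] delta cm [ 4.78 20.41  5.46] twist 0.745
```

Request:
{"op": "arm_command", "data": {"plan": [{"translation": [1,4,1],"twist": 0.12,"gripper": 1},{"translation": [2,8,2],"twist": 0.24,"gripper": 1},{"translation": [3,12,3],"twist": 0.36,"gripper": 1},{"translation": [4,16,4],"twist": 0.48,"gripper": 1},{"translation": [4.78,19.8,5.4],"twist": 0.6,"gripper": 1}]}}

```text
clock: 0.93
eef_pos: [495.7, 357.9, 161.9]
tcp_rot: [3.141, -0.0, 0.092]
contact_force: [0.4, 1.1, -0.3]
opening: 0.999
```

```bash
python3 -c "
from h import *
go(501,352,110,-.047)"
```

```text
t 0.93 pos [495.7 357.9 161.9] rot [ 3.141 -0.     0.092] F [ 0.4  1.1 -0.3] op 0.999
q [ 0.62  0.4   1.73 -0.    1.01  0.53] delta cm [0.47 0.63 5.19] twist 0.139
```

Request:
{"op": "arm_command", "data": {"plan": [{"translation": [0.3,0.4,1.5],"twist": 0.1,"gripper": 1},{"translation": [0.47,0.63,3.5],"twist": 0.139,"gripper": 1},{"translation": [0.47,0.63,5.19],"twist": 0.139,"gripper": 1},{"translation": [0.47,0.63,5.19],"twist": 0.139,"gripper": 1},{"translation": [0.47,0.63,5.19],"twist": 0.139,"gripper": 1}]}}

```text
clock: 1.35
eef_pos: [500.3, 351.5, 109.2]
tcp_rot: [3.139, 0.002, -0.047]
contact_force: [-0.3, -0.0, 0.7]
opening: 0.996
```

Run:
```python
from h import *
go(501,352,17,-.047)
from rig import grab_frame
import cv2
a=grab_frame("side");b=grab_frame("top")
a=cv2.resize(a[190:340,110:290],None,fx=3.5,fy=3.5,interpolation=2)
cv2.imwrite("pics/a1.png",a)
cv2.imwrite("pics/b1.png",cv2.resize(b[180:300,130:290],None,fx=4.5,fy=4.5,interpolation=2))
```

```text
t 1.35 pos [500.3 351.5 109.2] rot [ 3.139e+00  2.000e-03 -4.700e-02] F [-0.3 -0.   0.7] op 0.996
q [ 0.61  0.47  1.76 -0.    0.92  0.66] delta cm [ 0.08 -0.07  9.22] twist -0.000
```

View pics/a1.png

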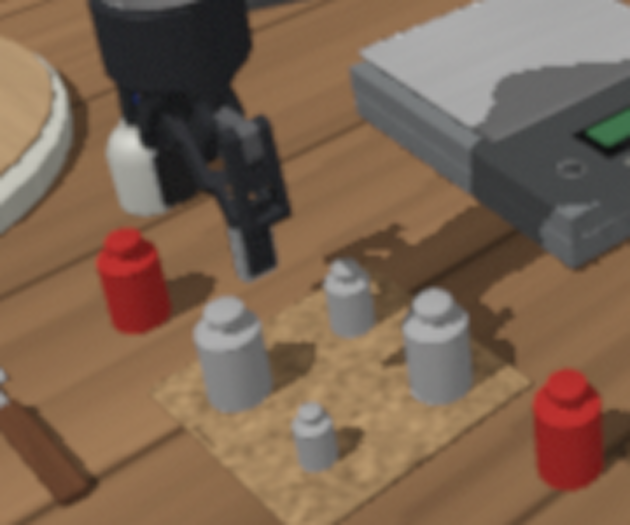

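View pics/b1.png

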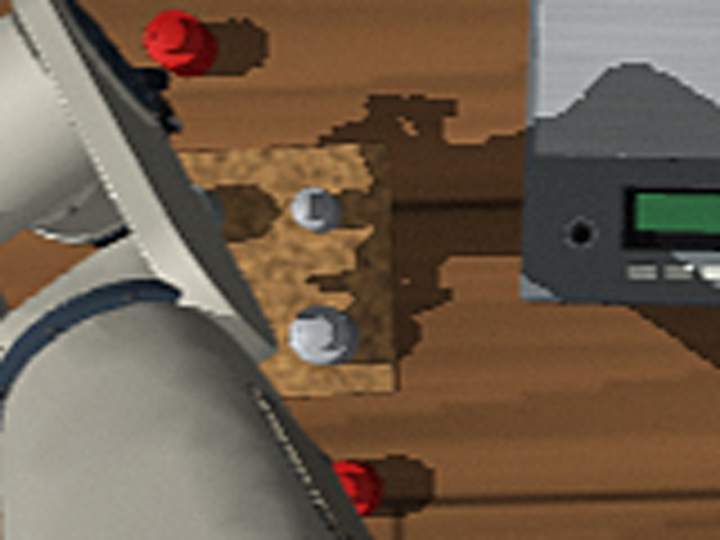

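Run:
```python
from h import *
for p in [(450,352,120),(550,352,120),(500,352,120),(500,402,120),(500,302,120)]:
    u=proj("side",p)[0];print(p,u.round(0),((u-[110,190])*3.5).round(0))
```

```text
(450, 352, 120) [186. 270.] [266. 279.]
(550, 352, 120) [159. 248.] [172. 202.]
(500, 352, 120) [172. 258.] [217. 239.]
(500, 402, 120) [149. 270.] [135. 280.]
(500, 302, 120) [194. 247.] [293. 200.]
```

Request:
{"op": "arm_command", "data": {"plan": [{"translation": [0.05,-0.05,3],"twist": 0,"gripper": 1},{"translation": [0.05,-0.05,6],"twist": 0,"gripper": 1},{"translation": [0.08,-0.07,8.5],"twist": 0,"gripper": 1},{"translation": [0.08,-0.07,9.3],"twist": 0,"gripper": 1},{"translation": [0.08,-0.07,9.3],"twist": 0,"gripper": 1}]}}

```text
clock: 1.87
eef_pos: [501.3, 353.0, 17.0]
tcp_rot: [3.14, 0.001, -0.046]
contact_force: [-0.7, -0.2, -0.1]
opening: 0.997
```

Request:
{"op": "arm_command", "data": {"plan": [{"translation": [0,0,0],"twist": 0,"gripper": 0.7},{"translation": [0,0,0],"twist": 0,"gripper": 0.5},{"translation": [0,0,0],"twist": 0,"gripper": 0.3},{"translation": [0,0,0],"twist": 0,"gripper": 0.3},{"translation": [0,0,0],"twist": 0,"gripper": 0.3}]}}

```text
clock: 2.28
eef_pos: [502.4, 353.7, 18.8]
tcp_rot: [3.141, -0.001, -0.046]
contact_force: [-1.1, -0.6, 7.8]
opening: 0.432
```

Run:
```python
from h import *
go(501,352,17,-.047)
from rig import grab_frame
import cv2
a=grab_frame("side")
cv2.imwrite("pics/a2.png",cv2.resize(a[220:340,130:290],None,fx=4.5,fy=4.5,interpolation=2))
```

```text
t 2.28 pos [502.4 353.7  18.8] rot [ 3.141e+00 -1.000e-03 -4.600e-02] F [-1.1 -0.6  7.8] op 0.432
q [ 0.61  0.6   1.79 -0.    0.75  0.66] delta cm [-0.13  0.17  0.18] twist 0.001
```

View pics/a2.png

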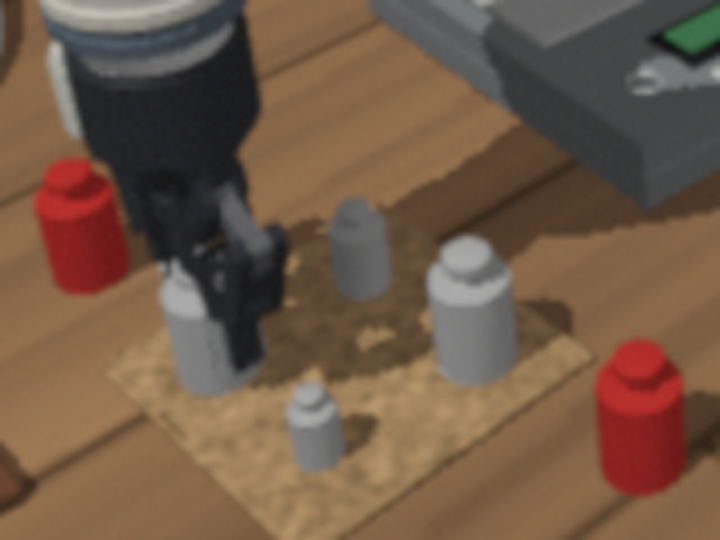

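Request:
{"op": "arm_command", "data": {"plan": [{"translation": [0,0,-0.5],"twist": 0,"gripper": 0.3},{"translation": [0,0,-2],"twist": 0,"gripper": 0.3},{"translation": [0,0,-5],"twist": 0,"gripper": 0.3},{"translation": [0,0,-8.5],"twist": 0,"gripper": 0.3},{"translation": [0,0,-11.5],"twist": 0,"gripper": 0.3}]}}

```text
clock: 2.75
eef_pos: [501.7, 353.4, 135.4]
tcp_rot: [3.141, -0.001, -0.046]
contact_force: [0.2, 0.6, -3.9]
opening: 0.434
```

```bash
python3 -c "
from h import *
go(609,48,130,-.047)"
```

```text
t 2.75 pos [501.7 353.4 135.4] rot [ 3.141e+00 -1.000e-03 -4.600e-02] F [ 0.2  0.6 -3.9] op 0.434
q [ 0.61  0.44  1.74 -0.    0.96  0.66] delta cm [12.12 30.01  0.57] twist 0.001
```

Request:
{"op": "arm_command", "data": {"plan": [{"translation": [0.6,1.5,0],"twist": 0,"gripper": 0.3},{"translation": [1.8,4.5,0],"twist": 0,"gripper": 0.3},{"translation": [3.2,8,0],"twist": 0,"gripper": 0.3},{"translation": [4.7,11.5,0],"twist": 0,"gripper": 0.3},{"translation": [6.1,15,0],"twist": 0,"gripper": 0.3}]}}

```text
clock: 3.17
eef_pos: [555.7, 199.2, 136.0]
tcp_rot: [3.141, -0.001, -0.045]
contact_force: [0.9, -0.4, -5.2]
opening: 0.432
```

Request:
{"op": "arm_command", "data": {"plan": [{"translation": [1.4,3.5,0],"twist": 0,"gripper": 0.3},{"translation": [2.8,7,0],"twist": 0,"gripper": 0.3},{"translation": [4.2,10.5,0],"twist": 0,"gripper": 0.3},{"translation": [5.2,13,0],"twist": 0,"gripper": 0.3},{"translation": [5.8,14.4,0],"twist": 0,"gripper": 0.3}]}}

```text
clock: 3.58
eef_pos: [607.5, 49.5, 136.4]
tcp_rot: [3.14, -0.001, -0.047]
contact_force: [0.7, 0.1, -4.7]
opening: 0.431
```

Run:
```python
from h import *
go(609,48,79,-.047)
from rig import grab_frame
import cv2
a=grab_frame("side")
cv2.imwrite("pics/a3.png",cv2.resize(a[120:260,190:350],None,fx=4,fy=4,interpolation=2))
```

```text
t 3.58 pos [607.5  49.5 136.4] rot [ 3.14e+00 -1.00e-03 -4.70e-02] F [ 0.7  0.1 -4.7] op 0.431
q [ 0.08  0.43  1.75 -0.    0.96  0.13] delta cm [0.16 0.13 5.74] twist -0.000
```

View pics/a3.png

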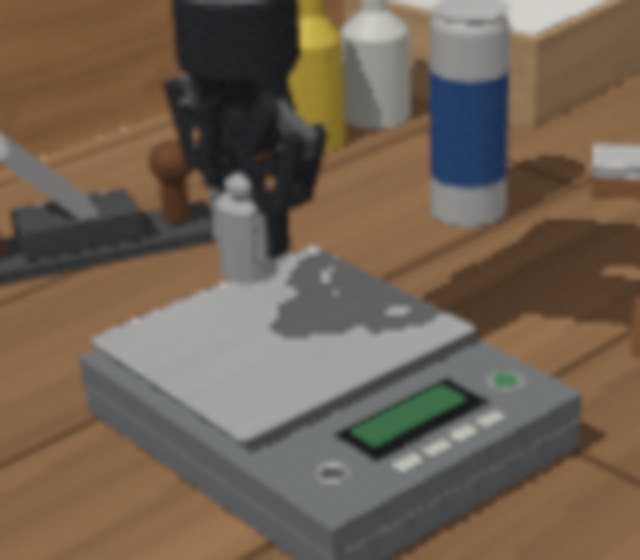

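Run:
```python
from h import *
print(atz("side",(238/4+190,183/4+120),189.6))
print(atz("side",(238/4+190,(187)/4+120),187))
```

```text
[600.90491756  61.18038583 189.6       ]
[600.83330515  61.45075321 187.        ]
```

Request:
{"op": "arm_command", "data": {"plan": [{"translation": [0.1,0.2,1],"twist": 0,"gripper": 0.3},{"translation": [0.16,0.4,2.2],"twist": 0,"gripper": 0.3},{"translation": [0.16,0.45,3.6],"twist": 0,"gripper": 0.3},{"translation": [0.16,0.45,4.8],"twist": 0,"gripper": 0.3},{"translation": [0.16,0.45,5.4],"twist": 0,"gripper": 0.3}]}}

```text
clock: 4.05
eef_pos: [607.8, 44.6, 79.7]
tcp_rot: [3.139, 0.002, -0.046]
contact_force: [-0.8, -0.0, -5.8]
opening: 0.426
```

Run:
```python
from h import *
go(609,45,77.5,-.047)
```

```text
t 4.05 pos [607.8  44.6  79.7] rot [ 3.139e+00  2.000e-03 -4.600e-02] F [-0.8 -0.  -5.8] op 0.426
q [ 0.07  0.51  1.78 -0.    0.86  0.12] delta cm [ 0.12 -0.05  0.21] twist 0.001
```

Request:
{"op": "arm_command", "data": {"plan": [{"translation": [0.1,0,0.1],"twist": 0,"gripper": 0.3},{"translation": [0.1,0,0.2],"twist": 0,"gripper": 0.3},{"translation": [0.1,0,0.25],"twist": 0,"gripper": 0.3},{"translation": [0.1,0,0.25],"twist": 0,"gripper": 0.3},{"translation": [0.1,0,0.25],"twist": 0,"gripper": 0.3}]}}

```text
clock: 4.47
eef_pos: [607.8, 44.9, 77.9]
tcp_rot: [3.139, 0.004, -0.045]
contact_force: [-6.6, -1.7, 6.5]
opening: 0.427
```

Request:
{"op": "arm_command", "data": {"plan": [{"translation": [0,0,0],"twist": 0,"gripper": 0.5},{"translation": [0,0,0],"twist": 0,"gripper": 0.6},{"translation": [0,0,0],"twist": 0,"gripper": 0.8},{"translation": [0,0,0],"twist": 0,"gripper": 1},{"translation": [0,0,0],"twist": 0,"gripper": 1}]}}

```text
clock: 4.88
eef_pos: [608.0, 45.0, 78.0]
tcp_rot: [3.139, 0.004, -0.045]
contact_force: [-0.1, -1.2, 0.6]
opening: 0.987
```

Request:
{"op": "arm_command", "data": {"plan": [{"translation": [0,0,-1],"twist": 0,"gripper": 1},{"translation": [0,0,-3],"twist": 0,"gripper": 1},{"translation": [0,0,-6],"twist": 0,"gripper": 1},{"translation": [0,0,-9],"twist": 0,"gripper": 1},{"translation": [0,0,-12],"twist": 0,"gripper": 1}]}}

```text
clock: 5.3
eef_pos: [608.3, 45.4, 199.9]
tcp_rot: [3.139, 0.004, -0.045]
contact_force: [1.0, -0.6, 0.3]
opening: 1.003
```

Run:
```python
from h import *
go(420,266,130,-.047)
from rig import grab_frame
import cv2
a=grab_frame("side")
cv2.imwrite("pics/a4.png",cv2.resize(a[120:260,190:350],None,fx=4,fy=4,interpolation=2))
```

```text
t 5.30 pos [608.3  45.4 199.9] rot [ 3.139  0.004 -0.045] F [ 1.  -0.6  0.3] op 1.003
q [ 0.07  0.36  1.69 -0.    1.09  0.12] delta cm [-19.79 -21.21   7.  ] twist 0.002
```

View pics/a4.png

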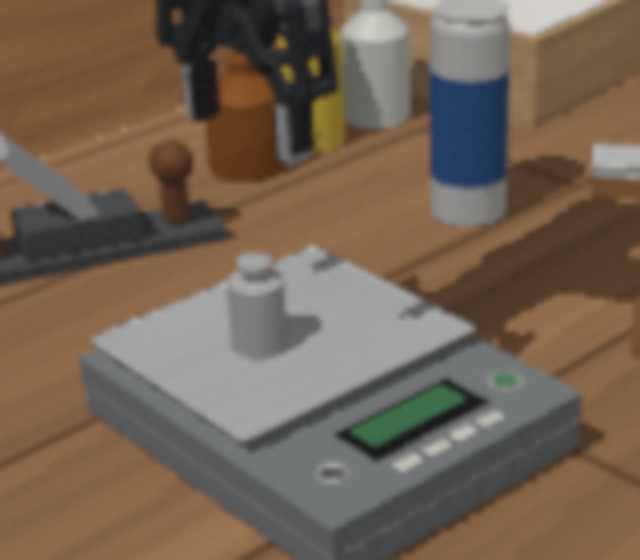

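Run:
```python
from h import *
print(atz("side",(255/4+190,261/4+120),131))
go(420,268,130,-.047)
```

```text
[601.78934013  50.8078224  131.        ]
t 5.35 pos [611.6  45.6 206.4] rot [ 3.14  -0.005 -0.045] F [2.6 0.3 5.4] op 1.000
q [ 0.07  0.36  1.69 -0.    1.09  0.12] delta cm [-20.18 -21.36   7.5 ] twist 0.002
```

Request:
{"op": "arm_command", "data": {"plan": [{"translation": [-2.8,-3,0],"twist": 0,"gripper": 1},{"translation": [-5.6,-6,0],"twist": 0,"gripper": 1},{"translation": [-8.4,-9,0],"twist": 0,"gripper": 1},{"translation": [-11.2,-12,1],"twist": 0,"gripper": 1},{"translation": [-14,-15,2],"twist": 0,"gripper": 1}]}}

```text
clock: 5.77
eef_pos: [478.7, 202.2, 186.8]
tcp_rot: [3.141, -0.007, -0.046]
contact_force: [1.3, 1.4, 0.0]
opening: 1.001
```

Run:
```python
from h import *
go(420,268,110,-.047)
```

```text
t 5.77 pos [478.7 202.2 186.8] rot [ 3.141 -0.007 -0.046] F [1.3 1.4 0. ] op 1.001
q [ 0.4   0.24  1.91 -0.    0.99  0.45] delta cm [-6.22 -6.31  7.64] twist 0.001
```

Request:
{"op": "arm_command", "data": {"plan": [{"translation": [-2,-2,1],"twist": 0,"gripper": 1},{"translation": [-4,-4,2.5],"twist": 0,"gripper": 1},{"translation": [-5.8,-5.9,4.5],"twist": 0,"gripper": 1},{"translation": [-6.2,-6.3,6.5],"twist": 0,"gripper": 1},{"translation": [-6.2,-6.3,7.6],"twist": 0,"gripper": 1}]}}

```text
clock: 6.18
eef_pos: [418.4, 268.7, 109.1]
tcp_rot: [3.14, -0.006, -0.044]
contact_force: [0.5, -1.0, -0.3]
opening: 0.999
```

Run:
```python
from h import *
go(420,268,17,-.047)
```

```text
t 6.18 pos [418.4 268.7 109.1] rot [ 3.14  -0.006 -0.044] F [ 0.5 -1.  -0.3] op 0.999
q [ 0.57  0.32  2.01 -0.01  0.81  0.62] delta cm [0.11 0.05 9.21] twist 0.003
```

Request:
{"op": "arm_command", "data": {"plan": [{"translation": [0.1,0.05,3],"twist": 0,"gripper": 1},{"translation": [0.1,0.05,6],"twist": 0,"gripper": 1},{"translation": [0.1,0.05,8.5],"twist": 0,"gripper": 1},{"translation": [0.1,0.05,9.2],"twist": 0,"gripper": 1},{"translation": [0.1,0.05,9.2],"twist": 0,"gripper": 1}]}}

```text
clock: 6.6
eef_pos: [419.4, 267.0, 15.9]
tcp_rot: [3.139, -0.003, -0.044]
contact_force: [-0.2, 0.7, 0.1]
opening: 0.995
```

Request:
{"op": "arm_command", "data": {"plan": [{"translation": [0,0,0],"twist": 0,"gripper": 0.7},{"translation": [0,0,0],"twist": 0,"gripper": 0.5},{"translation": [0,0,0],"twist": 0,"gripper": 0.3},{"translation": [0,0,0],"twist": 0,"gripper": 0.3},{"translation": [0,0,0],"twist": 0,"gripper": 0.3}]}}

```text
clock: 7.02
eef_pos: [420.5, 267.6, 17.4]
tcp_rot: [3.14, -0.006, -0.044]
contact_force: [0.3, -1.7, 9.8]
opening: 0.43
```

Request:
{"op": "arm_command", "data": {"plan": [{"translation": [0,0,-0.5],"twist": 0,"gripper": 0.3},{"translation": [0,0,-2],"twist": 0,"gripper": 0.3},{"translation": [0,0,-5],"twist": 0,"gripper": 0.3},{"translation": [0,0,-8.5],"twist": 0,"gripper": 0.3},{"translation": [0,0,-12],"twist": 0,"gripper": 0.3}]}}

```text
clock: 7.43
eef_pos: [418.8, 267.2, 138.6]
tcp_rot: [3.139, -0.004, -0.044]
contact_force: [1.4, 0.2, -4.4]
opening: 0.438
```

Run:
```python
from h import *
go(609,-5,136,-.047)
```

```text
t 7.43 pos [418.8 267.2 138.6] rot [ 3.139 -0.004 -0.044] F [ 1.4  0.2 -4.4] op 0.438
q [ 0.57  0.27  1.99 -0.01  0.88  0.62] delta cm [20.2  26.35  0.42] twist 0.003
```

Request:
{"op": "arm_command", "data": {"plan": [{"translation": [1,1.3,-1],"twist": 0,"gripper": 0.3},{"translation": [3,3.9,-3],"twist": 0,"gripper": 0.3},{"translation": [5,6.6,-5],"twist": 0,"gripper": 0.3},{"translation": [7,9.2,-6.5],"twist": 0,"gripper": 0.3},{"translation": [9,11.8,-7.5],"twist": 0,"gripper": 0.3}]}}

```text
clock: 7.85
eef_pos: [503.9, 144.4, 216.6]
tcp_rot: [3.139, -0.006, -0.043]
contact_force: [0.7, 0.4, -4.8]
opening: 0.435
```

Request:
{"op": "arm_command", "data": {"plan": [{"translation": [2,2.6,-0.3],"twist": 0,"gripper": 0.3},{"translation": [4.2,5.5,-0.3],"twist": 0,"gripper": 0.3},{"translation": [6.5,8.5,-0.3],"twist": 0,"gripper": 0.3},{"translation": [8.7,11.4,-0.3],"twist": 0,"gripper": 0.3},{"translation": [10.4,13.6,-0.3],"twist": 0,"gripper": 0.3}]}}

```text
clock: 8.27
eef_pos: [602.5, 1.4, 220.8]
tcp_rot: [3.139, -0.006, -0.044]
contact_force: [-0.3, 0.6, -4.2]
opening: 0.431
```

Run:
```python
from h import *
go(608,-3,140,-.047)
from rig import grab_frame
import cv2
a=grab_frame("side")
cv2.imwrite("pics/a5.png",cv2.resize(a[100:260,190:350],None,fx=3.7,fy=3.7,interpolation=2))
```

```text
t 8.27 pos [602.5   1.4 220.8] rot [ 3.139 -0.006 -0.044] F [-0.3  0.6 -4.2] op 0.431
q [ 0.    0.33  1.7  -0.    1.11  0.05] delta cm [0.52 0.4  8.08] twist 0.003
```

View pics/a5.png

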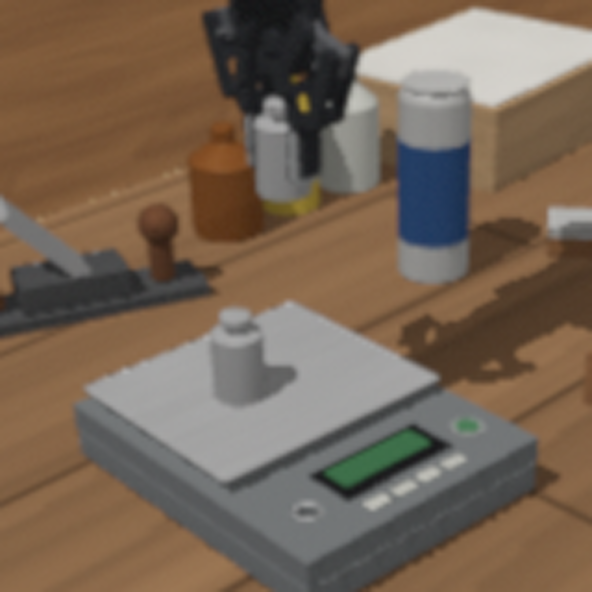

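Run:
```python
from h import *
print(atz("side",(276/3.7+190,104/3.7+100),275.4))
```

```text
[593.87027497  12.18738245 275.4       ]
```

Request:
{"op": "arm_command", "data": {"plan": [{"translation": [0.1,0.2,1.5],"twist": 0,"gripper": 0.3},{"translation": [0.3,0.45,4],"twist": 0,"gripper": 0.3},{"translation": [0.35,0.52,7],"twist": 0,"gripper": 0.3},{"translation": [0.35,0.52,10],"twist": 0,"gripper": 0.3},{"translation": [0.35,0.52,12],"twist": 0,"gripper": 0.3}]}}

```text
clock: 8.73
eef_pos: [607.5, -7.7, 98.5]
tcp_rot: [3.137, -0.005, -0.045]
contact_force: [-0.9, -0.5, -5.4]
opening: 0.429
```

Run:
```python
from h import *
go(606,-4,76.4,-.047)
```

```text
t 8.73 pos [607.5  -7.7  98.5] rot [ 3.137 -0.005 -0.045] F [-0.9 -0.5 -5.4] op 0.429
q [-0.01  0.48  1.78 -0.01  0.88  0.04] delta cm [-0.17 -0.37  2.21] twist 0.002
```

Request:
{"op": "arm_command", "data": {"plan": [{"translation": [-0.1,-0.2,0.6],"twist": 0,"gripper": 0.3},{"translation": [-0.15,-0.35,1.2],"twist": 0,"gripper": 0.3},{"translation": [-0.15,-0.35,1.7],"twist": 0,"gripper": 0.3},{"translation": [-0.15,-0.35,2],"twist": 0,"gripper": 0.3},{"translation": [-0.15,-0.35,2.15],"twist": 0,"gripper": 0.3}]}}

```text
clock: 9.15
eef_pos: [606.9, -4.1, 77.8]
tcp_rot: [3.137, -0.007, -0.045]
contact_force: [0.4, -0.4, -5.2]
opening: 0.431
```

Request:
{"op": "arm_command", "data": {"plan": [{"translation": [0,0,0.1],"twist": 0,"gripper": 0.3},{"translation": [0,0,0.2],"twist": 0,"gripper": 0.3},{"translation": [0,0,0.25],"twist": 0,"gripper": 0.3},{"translation": [0,0,0.25],"twist": 0,"gripper": 0.3},{"translation": [0,0,0.25],"twist": 0,"gripper": 0.3}]}}

```text
clock: 9.57
eef_pos: [607.8, -4.1, 76.6]
tcp_rot: [3.137, -0.009, -0.045]
contact_force: [-1.5, -0.2, 6.6]
opening: 0.434
```

Contact; release and lift.

Request:
{"op": "arm_command", "data": {"plan": [{"translation": [0,0,0],"twist": 0,"gripper": 0.5},{"translation": [0,0,0],"twist": 0,"gripper": 0.6},{"translation": [0,0,0],"twist": 0,"gripper": 0.8},{"translation": [0,0,0],"twist": 0,"gripper": 1},{"translation": [0,0,0],"twist": 0,"gripper": 1}]}}

```text
clock: 9.98
eef_pos: [607.8, -4.1, 76.5]
tcp_rot: [3.137, -0.009, -0.045]
contact_force: [-0.4, -0.2, 0.3]
opening: 0.984
```

Request:
{"op": "arm_command", "data": {"plan": [{"translation": [0,0,-1],"twist": 0,"gripper": 1},{"translation": [0,0,-3],"twist": 0,"gripper": 1},{"translation": [0,0,-6],"twist": 0,"gripper": 1},{"translation": [0,0,-10],"twist": 0,"gripper": 1},{"translation": [0,0,-14],"twist": 0,"gripper": 1}]}}

```text
clock: 10.4
eef_pos: [605.7, -3.4, 218.0]
tcp_rot: [3.137, -0.007, -0.045]
contact_force: [1.5, 1.3, 0.7]
opening: 0.997
```

Run:
```python
from h import *
go(454,-229,220,-.047)
from rig import grab_frame
import cv2
a=grab_frame("side")
cv2.imwrite("pics/a6.png",cv2.resize(a[100:260,190:350],None,fx=3.7,fy=3.7,interpolation=2))
```

```text
t 10.40 pos [605.7  -3.4 218. ] rot [ 3.137 -0.007 -0.045] F [1.5 1.3 0.7] op 0.997
q [-0.01  0.33  1.69 -0.01  1.11  0.04] delta cm [-14.14  23.22  -0.19] twist 0.002
```

View pics/a6.png

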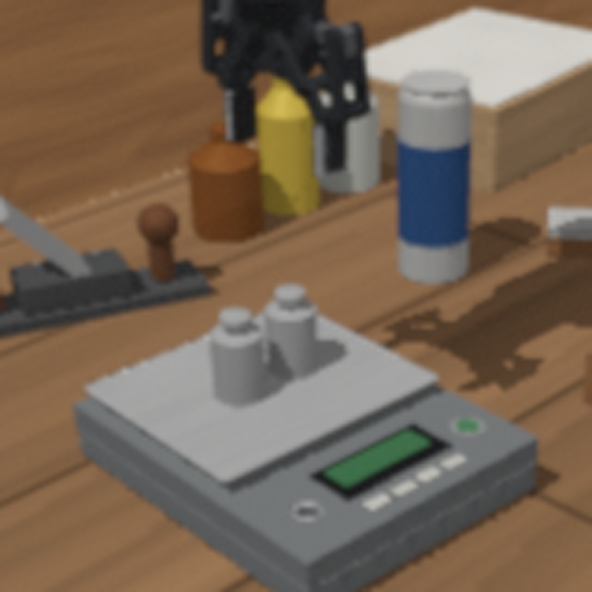

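Request:
{"op": "arm_command", "data": {"plan": [{"translation": [-1.5,2.5,0],"twist": 0,"gripper": 1},{"translation": [-4,6.5,0],"twist": 0,"gripper": 1},{"translation": [-6,10,0],"twist": 0,"gripper": 1},{"translation": [-8,13.3,0],"twist": 0,"gripper": 1},{"translation": [-10,16.5,0],"twist": 0,"gripper": 1}]}}

```text
clock: 10.87
eef_pos: [501.5, -165.1, 226.5]
tcp_rot: [3.137, -0.02, -0.044]
contact_force: [0.2, 0.0, -0.5]
opening: 1.001
```

Run:
```python
from h import *
go(453,-228,190,-.047)
from rig import grab_frame
import cv2
a=grab_frame("top")
cv2.imwrite("pics/a7.png",cv2.resize(a[140:270,230:450],None,fx=3.6,fy=3.6,interpolation=2))
```

```text
t 10.87 pos [ 501.5 -165.1  226.5] rot [ 3.137 -0.02  -0.044] F [ 0.2  0.  -0.5] op 1.001
q [-0.32  0.2   1.86  0.    1.07 -0.28] delta cm [-4.63  6.48  3.59] twist 0.003
```

View pics/a7.png

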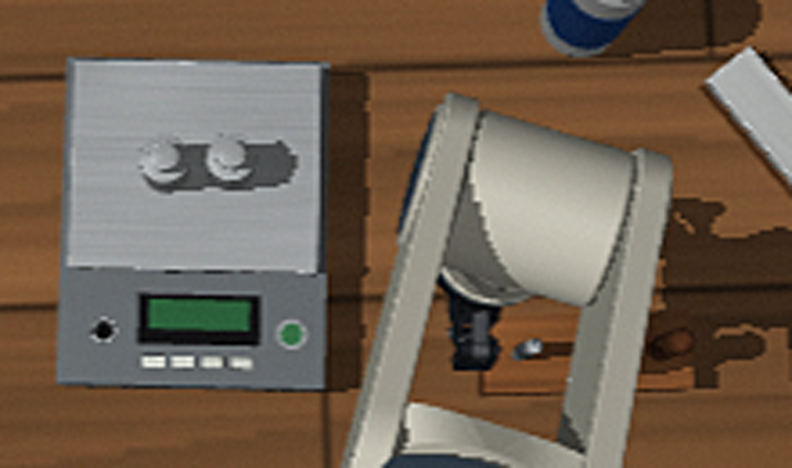

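Run:
```python
from h import *
T=lambda x,y:(x/3.6+230,y/3.6+140)
for p,z in [((162,158),131),((228,153),131),((162,160),115),((229,158),115)]: print(atz("top",T(*p),z))
c=[atz("top",T(*p),65) for p in [(68,58),(326,64),(320,273),(66,268)]];print(c,np.mean(c,0))
go(453,-228,190,-.047)
```

```text
[604.16469168  49.93268444 131.        ]
[606.659697    -0.76646692 131.        ]
[605.42175218  50.47092817 115.        ]
[605.56453038  -1.48157776 115.        ]
[array([699.78142814, 126.05638993,  65.        ]), array([688.9758457 , -81.78669664,  65.        ]), array([519.76217007, -71.40252967,  65.        ]), array([529.16370669, 130.38336232,  65.        ])] [609.42078765  25.81263149  65.        ]
t 10.92 pos [ 497.8 -169.4  226.2] rot [ 3.134 -0.017 -0.046] F [-2.9 -3.  -0.5] op 0.998
q [-0.33  0.19  1.86 -0.    1.07 -0.28] delta cm [-4.27  6.03  3.59] twist 0.001
```

Request:
{"op": "arm_command", "data": {"plan": [{"translation": [-1.5,2,0],"twist": 0,"gripper": 1},{"translation": [-3,4,0.5],"twist": 0,"gripper": 1},{"translation": [-4.2,5.6,1.5],"twist": 0,"gripper": 1},{"translation": [-4.25,6,2.5],"twist": 0,"gripper": 1},{"translation": [-4.25,6,3],"twist": 0,"gripper": 1}]}}

```text
clock: 11.33
eef_pos: [452.4, -228.3, 195.3]
tcp_rot: [3.135, -0.017, -0.048]
contact_force: [-0.1, 1.5, -0.5]
opening: 1.003
```

Request:
{"op": "arm_command", "data": {"plan": [{"translation": [0,0,0],"twist": 0,"gripper": 0.6},{"translation": [0,0,0],"twist": 0,"gripper": 0.6},{"translation": [0,0,0],"twist": 0,"gripper": 0.6},{"translation": [0,0,0],"twist": 0,"gripper": 0.6},{"translation": [0,0,0],"twist": 0,"gripper": 0.6}]}}

```text
clock: 11.75
eef_pos: [453.0, -227.9, 195.6]
tcp_rot: [3.134, -0.017, -0.047]
contact_force: [0.5, -0.7, -0.0]
opening: 0.598
```

Run:
```python
from h import *
go(453,-228,160,-.047)
from rig import grab_frame
import cv2
a=grab_frame("side");b=grab_frame("top")
cv2.imwrite("pics/a8.png",cv2.resize(a[80:230,300:440],None,fx=4,fy=4,interpolation=2))
cv2.imwrite("pics/b8.png",cv2.resize(b[190:270,340:450],None,fx=6,fy=6,interpolation=2))
```

```text
t 11.75 pos [ 453.  -227.9  195.6] rot [ 3.134 -0.017 -0.047] F [ 0.5 -0.7 -0. ] op 0.598
q [-0.47  0.2   1.93  0.    0.99 -0.42] delta cm [-0.07 -0.02  3.56] twist 0.000
```

View pics/a8.png

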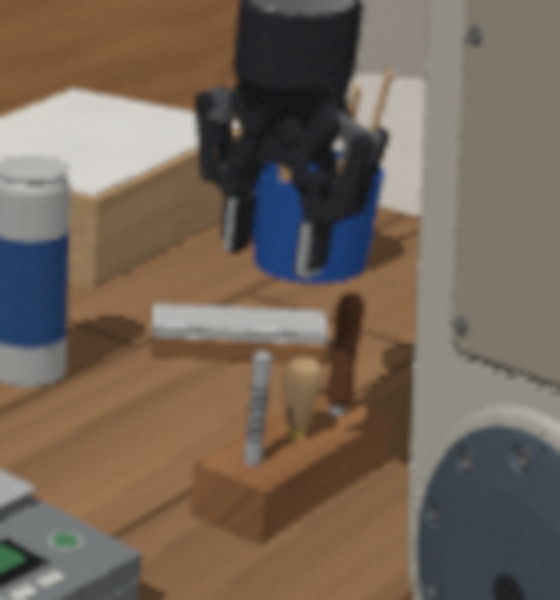

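View pics/b8.png

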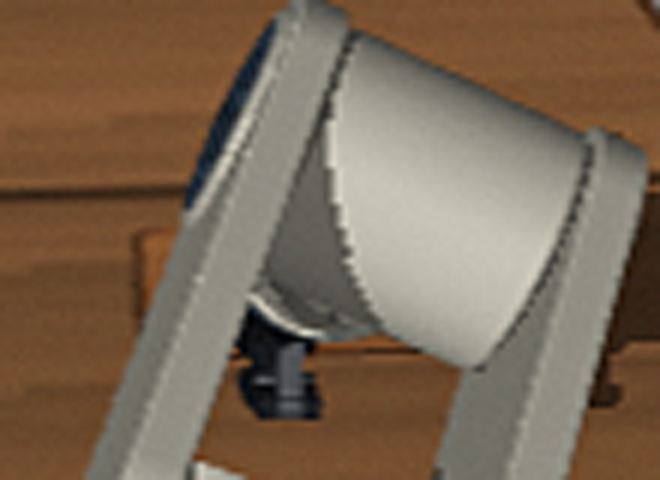

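Run:
```python
from h import *
S=lambda x,y:(x/4+300,y/4+80)
for z in (198,202,206): print(z,atz("side",S(272,262),z))
print(atz("side",S(262,356),130),proj("side",(453,-228,200)))
print(atz("side",S(253,462),45))
```

```text
198 [ 453.10643159 -229.89101285  198.        ]
202 [ 447.5927019  -221.26405512  202.        ]
206 [ 442.07897222 -212.63709739  206.        ]
[ 451.99486319 -227.57024073  130.        ] [[367.69429603 144.99965301]]
[ 452.419167   -230.49348036   45.        ]
```

Request:
{"op": "arm_command", "data": {"plan": [{"translation": [-0.15,0.05,3],"twist": 0,"gripper": 0.6},{"translation": [-0.2,0.05,6.5],"twist": 0,"gripper": 0.6},{"translation": [-0.2,0.05,10],"twist": 0,"gripper": 0.6},{"translation": [-0.2,0.05,11.95],"twist": 0,"gripper": 0.6},{"translation": [-0.2,0.05,11.95],"twist": 0,"gripper": 0.6}]}}

```text
clock: 12.27
eef_pos: [450.4, -228.0, 72.4]
tcp_rot: [3.137, -0.011, -0.047]
contact_force: [-0.4, 0.6, -0.6]
opening: 0.596
```

Run:
```python
from h import *
go(452.8,-228.5,76,-.047)
from rig import grab_frame
import cv2
a=grab_frame("side")
cv2.imwrite("pics/a9.png",cv2.resize(a[80:230,300:440],None,fx=4,fy=4,interpolation=2))
```

```text
t 12.27 pos [ 450.4 -228.    72.4] rot [ 3.137 -0.011 -0.047] F [-0.4  0.6 -0.6] op 0.596
q [-0.47  0.38  2.02  0.    0.72 -0.43] delta cm [ 0.25  0.04 -0.35] twist -0.000
```

View pics/a9.png

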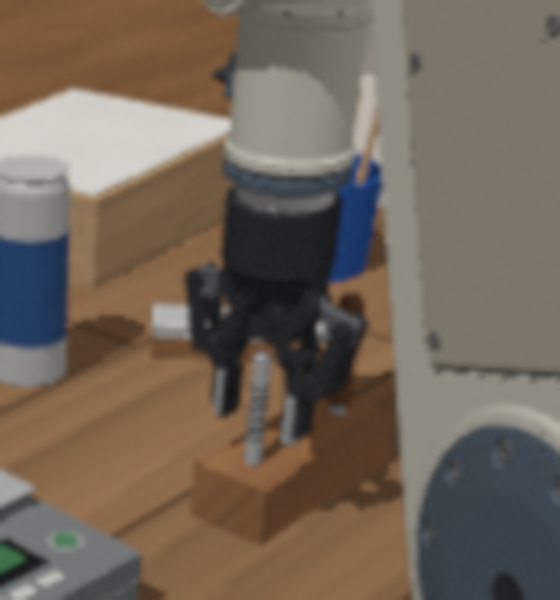

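Request:
{"op": "arm_command", "data": {"plan": [{"translation": [0.2,0.05,-0.3],"twist": 0,"gripper": 0.45},{"translation": [0.2,0.05,-0.3],"twist": 0,"gripper": 0.3},{"translation": [0.2,0.05,-0.3],"twist": 0,"gripper": 0.2},{"translation": [0.2,0.05,-0.3],"twist": 0,"gripper": 0.1},{"translation": [0.2,0.05,-0.3],"twist": 0,"gripper": 0.0}], "squeeze": 40}}

```text
clock: 12.73
eef_pos: [454.5, -229.8, 79.2]
tcp_rot: [3.135, -0.016, -0.047]
contact_force: [-0.3, -0.5, 8.4]
opening: 0.131
```

Run:
```python
from h import *
go(452.8,-228.5,76,-.047)
from rig import grab_frame
import cv2
a=grab_frame("side")
cv2.imwrite("pics/a10.png",cv2.resize(a[130:230,320:420],None,fx=5,fy=5,interpolation=2))
```

```text
t 12.73 pos [ 454.5 -229.8   79.2] rot [ 3.135 -0.016 -0.047] F [-0.3 -0.5  8.4] op 0.131
q [-0.47  0.38  2.01  0.    0.74 -0.42] delta cm [-0.18 -0.12  0.32] twist -0.000
```

View pics/a10.png

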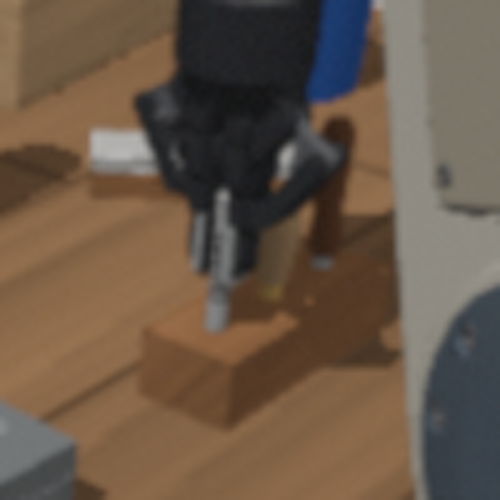

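Request:
{"op": "arm_command", "data": {"plan": [{"translation": [0,0,-0.3],"twist": 0,"gripper": 0},{"translation": [0,0,-1.5],"twist": 0,"gripper": 0},{"translation": [0,0,-4],"twist": 0,"gripper": 0},{"translation": [0,0,-7],"twist": 0,"gripper": 0},{"translation": [0,0,-9],"twist": 0,"gripper": 0}], "squeeze": 80}}

```text
clock: 13.2
eef_pos: [453.7, -229.4, 172.0]
tcp_rot: [3.134, -0.018, -0.047]
contact_force: [0.3, -0.8, -0.6]
opening: 0.116
```

Run:
```python
from h import *
go(480.8,102,180,-.047)
from rig import grab_frame
import cv2
a=grab_frame("side")
cv2.imwrite("pics/a11.png",cv2.resize(a[90:220,310:430],None,fx=4.5,fy=4.5,interpolation=2))
```

```text
t 13.20 pos [ 453.7 -229.4  172. ] rot [ 3.134 -0.018 -0.047] F [ 0.3 -0.8 -0.6] op 0.116
q [-0.47  0.23  1.95  0.    0.94 -0.42] delta cm [  1.17 -33.22  -1.03] twist -0.000
```

View pics/a11.png

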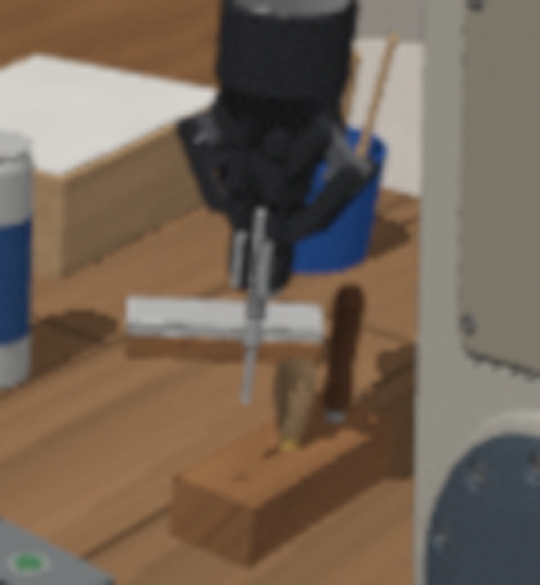

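Run:
```python
from h import *
S=lambda x,y:(x/4.5+310,y/4.5+90)
print(atz("side",S(247,402),98),atz("side",S(261,211),223))
print(atz("side",S(241,478),45))
for p in [(453,-226,98),(453,-226,223),(453,-229,98),(453,-229,223)]: print(p,(proj("side",p)[0]-[310,90])*4.5)
```

```text
[ 451.28314491 -228.66750287   98.        ] [ 453.62131235 -226.5210801   223.        ]
[ 449.29094926 -227.56228437   45.        ]
(453, -226, 98) [242.1996299 402.5476878]
(453, -226, 223) [261.37287685 211.48627847]
(453, -229, 98) [245.01897233 400.97905146]
(453, -229, 223) [264.33525335 210.15302646]
```

Request:
{"op": "arm_command", "data": {"plan": [{"translation": [0.1,-2,-0.5],"twist": 0,"gripper": 0},{"translation": [0.3,-5.5,-0.5],"twist": 0,"gripper": 0},{"translation": [0.4,-9.5,-0.5],"twist": 0,"gripper": 0},{"translation": [0.5,-13.5,-0.5],"twist": 0,"gripper": 0},{"translation": [0.6,-17.5,-0.5],"twist": 0,"gripper": 0}]}}

```text
clock: 13.67
eef_pos: [469.4, -54.2, 179.4]
tcp_rot: [3.132, -0.024, -0.048]
contact_force: [0.8, -0.2, -1.2]
opening: 0.117
```

Request:
{"op": "arm_command", "data": {"plan": [{"translation": [0.1,-4,0],"twist": 0,"gripper": 0},{"translation": [0.2,-8,0],"twist": 0,"gripper": 0},{"translation": [0.4,-12,0],"twist": 0,"gripper": 0},{"translation": [0.5,-14.5,0],"twist": 0,"gripper": 0},{"translation": [0.6,-15.7,0],"twist": 0,"gripper": 0}]}}

```text
clock: 14.08
eef_pos: [483.2, 105.4, 178.6]
tcp_rot: [3.133, -0.025, -0.046]
contact_force: [-1.3, -0.3, 0.1]
opening: 0.12
```

Run:
```python
from h import *
go(482,101,142,-.047)
```

```text
t 14.08 pos [483.2 105.4 178.6] rot [ 3.133 -0.025 -0.046] F [-1.3 -0.3  0.1] op 0.120
q [ 0.22  0.2   1.97 -0.02  0.94  0.28] delta cm [-0.19  0.41  3.66] twist 0.001
```

Request:
{"op": "arm_command", "data": {"plan": [{"translation": [-0.1,0.2,1],"twist": 0,"gripper": 0},{"translation": [-0.2,0.4,2],"twist": 0,"gripper": 0},{"translation": [-0.2,0.4,3],"twist": 0,"gripper": 0},{"translation": [-0.2,0.4,3.6],"twist": 0,"gripper": 0},{"translation": [-0.2,0.4,3.6],"twist": 0,"gripper": 0}]}}

```text
clock: 14.5
eef_pos: [480.6, 99.5, 140.6]
tcp_rot: [3.132, -0.022, -0.047]
contact_force: [-0.9, -0.0, -1.2]
opening: 0.116
```

Run:
```python
from h import *
from rig import grab_frame
import cv2
a=grab_frame("side");b=grab_frame("top")
go(482,101,142,-.047)
cv2.imwrite("pics/a12.png",cv2.resize(a[170:260,230:320],None,fx=6.5,fy=6.5,interpolation=2))
cv2.imwrite("pics/b12.png",cv2.resize(b[180:260,210:330],None,fx=6,fy=6,interpolation=2))
```

```text
t 14.60 pos [481.6 100.1 142.1] rot [ 3.133 -0.024 -0.047] F [-0.5  0.  -0.1] op 0.118
q [ 0.21  0.25  2.01 -0.02  0.86  0.27] delta cm [ 0.03 -0.09  0.01] twist -0.000
```

View pics/a12.png

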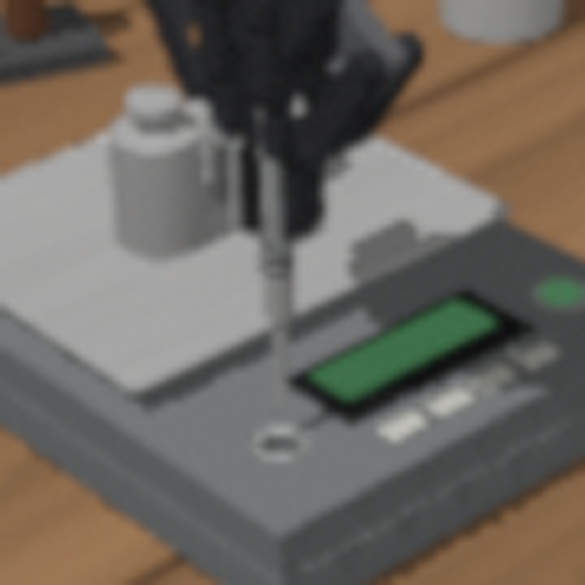

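View pics/b12.png

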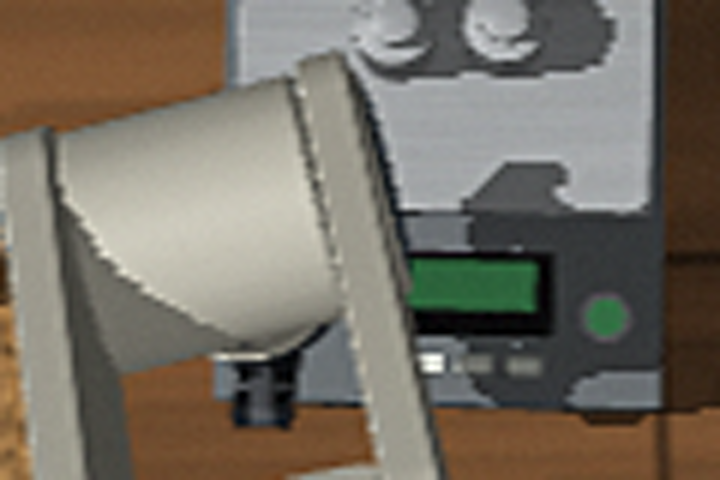

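Run:
```python
from h import *
S=lambda x,y:(x/6.5+230,y/6.5+170)
print(atz("side",S(278,442),50))
for v in(398,402,406): print(v,atz("side",S(281,v),68))
for v,z in((298,108),(302,108)): print(v,atz("side",S(278,v),z))
p=proj("side",[(481,101,z) for z in (50,68,108,193)]);print((p-[230,170])*6.5)
```

```text
[481.04143031 100.91206604  50.        ]
398 [481.671537   98.0401603  68.       ]
402 [479.77784059  99.83209864  68.        ]
406 [477.89328418 101.61538812  68.        ]
298 [485.52227253  94.23794995 108.        ]
302 [483.53917468  96.11063816 108.        ]
[[277.90431533 442.14369619]
 [276.40239467 401.98977631]
 [272.95492508 309.82151371]
 [265.08297726  99.36461634]]
```

Request:
{"op": "arm_command", "data": {"plan": [{"translation": [0.05,-0.08,0],"twist": 0,"gripper": 0},{"translation": [0.07,-0.1,0.5],"twist": 0,"gripper": 0},{"translation": [0.07,-0.1,1],"twist": 0,"gripper": 0},{"translation": [0.07,-0.1,1.4],"twist": 0,"gripper": 0},{"translation": [0.07,-0.1,1.4],"twist": 0,"gripper": 0}]}}

```text
clock: 15.02
eef_pos: [482.1, 100.8, 127.2]
tcp_rot: [3.132, -0.023, -0.047]
contact_force: [-0.4, 0.1, -0.7]
opening: 0.117
```

Run:
```python
from h import *
from rig import grab_frame
import cv2
a=grab_frame("side")
go(482.3,101,128,-.047)
cv2.imwrite("pics/a13.png",cv2.resize(a[195:260,240:305],None,fx=9,fy=9,interpolation=2))
p=proj("side",[(481,101,z) for z in (50,54)]);print((p-[240,195])*9)
```

```text
t 15.07 pos [482.3 100.9 127.5] rot [ 3.132 -0.023 -0.047] F [-1.   0.1 -0.9] op 0.118
q [ 0.21  0.27  2.02 -0.02  0.83  0.27] delta cm [ 0.   -0.01 -0.05] twist -0.000
[[294.79059045 387.19896395]
 [294.33202381 374.93916311]]
```

View pics/a13.png

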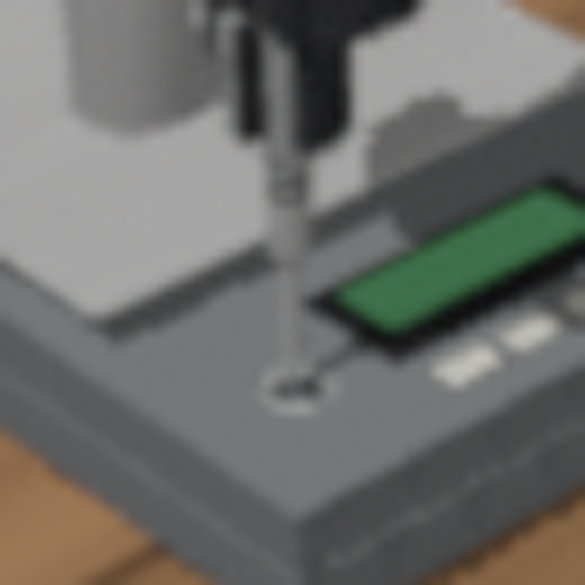

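Request:
{"op": "arm_command", "data": {"plan": [{"translation": [0,0,0.3],"twist": 0,"gripper": 0},{"translation": [0,0,0.6],"twist": 0,"gripper": 0},{"translation": [0,0,0.9],"twist": 0,"gripper": 0},{"translation": [0,0,1.2],"twist": 0,"gripper": 0},{"translation": [0,0,1.3],"twist": 0,"gripper": 0}]}}

```text
clock: 15.48
eef_pos: [482.3, 100.7, 114.0]
tcp_rot: [3.132, -0.022, -0.047]
contact_force: [-0.3, 0.6, -0.3]
opening: 0.117
```

Run:
```python
from h import *
from rig import grab_frame
import cv2
a=grab_frame("side")
go(482.3,101,113,-.047)
cv2.imwrite("pics/a14.png",cv2.resize(a[195:260,240:305],None,fx=9,fy=9,interpolation=2))
```

```text
t 15.53 pos [482.3 100.7 114. ] rot [ 3.132 -0.022 -0.047] F [ 0.   0.3 -1.2] op 0.116
q [ 0.21  0.3   2.03 -0.02  0.8   0.27] delta cm [-0.01 -0.03  0.1 ] twist 0.000
```

View pics/a14.png

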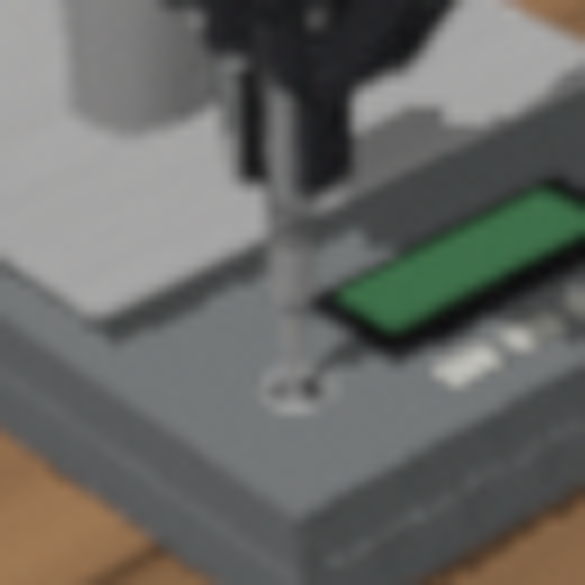

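The pin is in the hole (tip enters near (295,385)) with no contact force. Press on in small steps.

Request:
{"op": "arm_command", "data": {"plan": [{"translation": [0,0,0.1],"twist": 0,"gripper": 0},{"translation": [0,0,0.2],"twist": 0,"gripper": 0},{"translation": [0,0,0.3],"twist": 0,"gripper": 0},{"translation": [0,0,0.4],"twist": 0,"gripper": 0},{"translation": [0,0,0.4],"twist": 0,"gripper": 0}]}}

```text
clock: 15.95
eef_pos: [482.5, 100.7, 110.0]
tcp_rot: [3.132, -0.022, -0.047]
contact_force: [-1.3, -0.1, 2.3]
opening: 0.115
```

Request:
{"op": "arm_command", "data": {"plan": [{"translation": [0,0,0.1],"twist": 0,"gripper": 0},{"translation": [0,0,0.2],"twist": 0,"gripper": 0},{"translation": [0,0,0.3],"twist": 0,"gripper": 0},{"translation": [0,0,0.3],"twist": 0,"gripper": 0},{"translation": [0,0,0.3],"twist": 0,"gripper": 0}]}}

```text
clock: 16.37
eef_pos: [482.6, 100.7, 107.2]
tcp_rot: [3.132, -0.022, -0.047]
contact_force: [-1.0, 0.3, 5.3]
opening: 0.117
```

Request:
{"op": "arm_command", "data": {"plan": [{"translation": [0,0,0.1],"twist": 0,"gripper": 0},{"translation": [0,0,0.15],"twist": 0,"gripper": 0},{"translation": [0,0,0.2],"twist": 0,"gripper": 0},{"translation": [0,0,0.2],"twist": 0,"gripper": 0},{"translation": [0,0,0.2],"twist": 0,"gripper": 0}]}}

```text
clock: 16.78
eef_pos: [483.2, 100.8, 106.5]
tcp_rot: [3.133, -0.024, -0.047]
contact_force: [-4.7, 0.5, 20.3]
opening: 0.119
```

Run:
```python
from h import *
go(482.3,101,106,-.047)
```

```text
t 16.78 pos [483.2 100.8 106.5] rot [ 3.133 -0.024 -0.047] F [-4.7  0.5 20.3] op 0.119
q [ 0.21  0.31  2.03 -0.02  0.78  0.27] delta cm [-0.09 -0.02  0.04] twist -0.000
```

Request:
{"op": "arm_command", "data": {"plan": [{"translation": [0,0,0.05],"twist": 0,"gripper": 0},{"translation": [0,0,0.05],"twist": 0,"gripper": 0},{"translation": [0,0,0.05],"twist": 0,"gripper": 0},{"translation": [0,0,0.05],"twist": 0,"gripper": 0},{"translation": [0,0,0.05],"twist": 0,"gripper": 0}]}}

```text
clock: 17.2
eef_pos: [483.2, 100.8, 106.7]
tcp_rot: [3.133, -0.024, -0.047]
contact_force: [-5.0, 0.7, 15.3]
opening: 0.119
```

Request:
{"op": "arm_command", "data": {"plan": [{"translation": [0,0,0.1],"twist": 0,"gripper": 0},{"translation": [0,0,0.1],"twist": 0,"gripper": 0},{"translation": [0,0,0.1],"twist": 0,"gripper": 0},{"translation": [0,0,0.1],"twist": 0,"gripper": 0},{"translation": [0,0,0.1],"twist": 0,"gripper": 0}]}}

```text
clock: 17.62
eef_pos: [483.3, 100.8, 106.6]
tcp_rot: [3.133, -0.024, -0.047]
contact_force: [-5.2, -1.1, 17.3]
opening: 0.118
```

Run:
```python
from h import *
from rig import grab_frame
import cv2
a=grab_frame("side");b=grab_frame("top")
go(482.3,101,106,-.047)
cv2.imwrite("pics/a15.png",cv2.resize(a[150:260,210:330],None,fx=5,fy=5,interpolation=2))
cv2.imwrite("pics/b15.png",b)
```

```text
t 17.72 pos [483.3 100.9 106.6] rot [ 3.133 -0.024 -0.047] F [-5.4 -0.7 16.5] op 0.116
q [ 0.21  0.31  2.03 -0.02  0.78  0.27] delta cm [-0.1  -0.01  0.06] twist -0.000
```

View pics/a15.png

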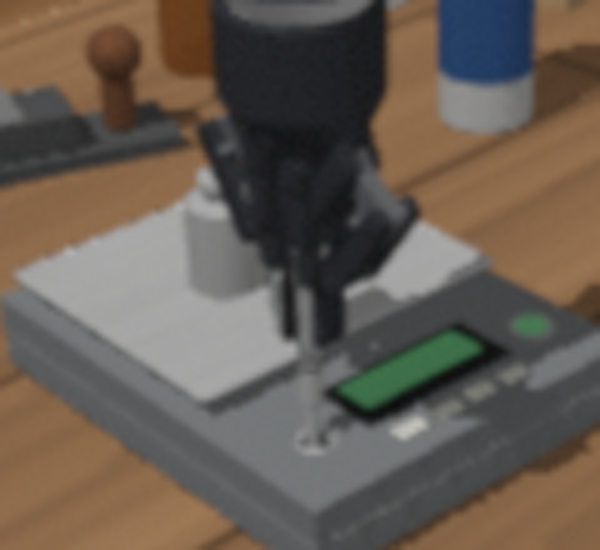

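View pics/b15.png

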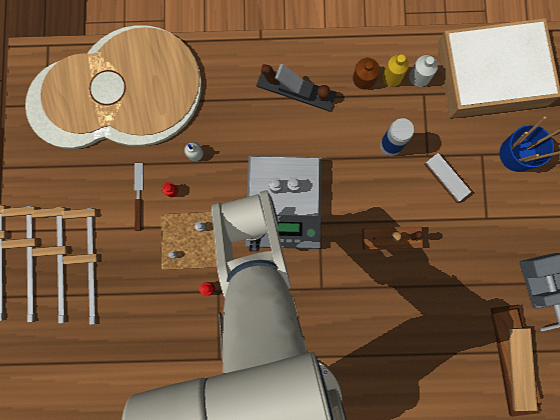

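```bash
python3 -c "
from rig import job,sense
print(job.sign_off()); s=sense(); print(s['clock'],s['contact_force'],s['opening'])"
```

```text
the job is handed in; nothing more can be done
None
the job is handed in; nothing more can be done
```

The job is handed in at about 17.7 s. Both 500 g weights stand upright and released on the pan, and the gripped punch is holding the calibration button down.

- **Weights:** the top camera puts them about 25 mm left and 26 mm right of the pan centre, axes about 51 mm apart. They sit 3–5 mm toward the front of the cross line, against the 15 mm allowed. I measured this after the second weight was released, and they still stood upright in the last pictures.
- **Button:** force rose from about 2 N to 5 N as the button went down, then jumped to about 20 N at the stop. It settled at 15–17 N, with the tip at about z 33 mm (17 mm below the mouth, the button's full 5 mm travel). The button joint itself cannot be read, so this comes from force and height only. About 5 N of sideways force in x remains, most likely the pin leaning on the hole wall or arm flex.
- **Everything else:** the last top view shows the bystanders it can see where they were at the start, including the small weights, the other two tools and the red look-alikes. The side camera's positions differed from the top camera's and the arm's by several millimetres (up to about 9) along its line of sight. I used the top camera for the weights and relative side-view alignment for the hole.

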